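Bolt the specimen carrier against its safety catch

TASK

Of the two specimen carriers, one still has its bolt drawn back: lock it. Press its long spring catch down with one fingertip and, keeping it down, push the bolt's upright knob with the other fingertip until the bolt is fully home in the keeper, then let go so that the catch springs up and locks the bolt there. Leave the other carrier bolted and do not lift or shift anything else on the bench.

Things in the scene. Friction and masses are not known exactly. Their poses are not given: they have to be found in the camera images.
- carrier_a: specimen carrier with its bolt still drawn back: low white case with a grey lid, 124 mm (x) by 200 mm (y), lid top 60 mm above its origin; cannot be shifted. Origin: centre of its underside; +y is the way the bolt shoots. On the lid the bolt lies along y at x = +22 mm, the catch at x = -26 mm; the keeper is on the fixed deck at y = +54 mm. Guides and keeper stand up to 21 mm above the lid.
- carrier_a_bolt (a joint): travel of the steel bolt along the carrier's +y, m: 0 drawn back, 0.036 fully home in the keeper (end stop). About 1.5 N friction, no spring. Teeth every 12 mm along its edge: unless the catch is held down, its pawl stands between two teeth and blocks the bolt both ways, also part way along.
- carrier_a_catch (a joint): how far the safety catch is pressed straight down, m: 0 up (locking), 0.010 fully down (end stop). Spring 1.4 N at the start, 4.9 N at the bottom; springs up when let go. The bolt is free above about 0.0045. It comes up only where the pawl meets a gap, as with the bolt fully home (within 1.5 mm).
- carrier_a_knob (a point): centre of the top of the bolt's upright round knob, moves with the bolt. Knob 16 mm across at the head, 12 at the neck, pushed as a 14 mm cylinder; top 49 mm above the lid, the flat bolt under it 17 mm above the lid. With the bolt drawn back the knob is at x = +22, y = -35 mm in the carrier's frame.
- carrier_a_pad (a point): centre of the top of the catch, a dark steel ribbed bar 24 mm wide (x), 96 mm long (y); moves with it. Top 36 mm above the lid at rest, 26 mm fully pressed; at x = -26, y = -32 mm in the carrier's frame, so 48 mm beside the bolt's line. It goes down level wherever it is pressed; a fingertip can slide along it while pressing.
- carrier_b: specimen carrier already bolted, otherwise identical: low white case with a grey lid, 124 mm (x) by 200 mm (y), lid top 60 mm above its origin; cannot be shifted. Origin: centre of its underside; +y is the way the bolt shoots. On the lid the bolt lies along y at x = +22 mm, the catch at x = -26 mm; the keeper is on the fixed deck at y = +54 mm. Guides and keeper stand up to 21 mm above the lid.
- carrier_b_bolt (a joint): travel of the steel bolt along the carrier's +y, m: 0 drawn back, 0.036 fully home in the keeper (end stop). About 1.5 N friction, no spring. Teeth every 12 mm along its edge: unless the catch is held down, its pawl stands between two teeth and blocks the bolt both ways, also part way along.
- carrier_b_catch (a joint): how far the safety catch is pressed straight down, m: 0 up (locking), 0.010 fully down (end stop). Spring 1.4 N at the start, 4.9 N at the bottom; springs up when let go. The bolt is free above about 0.0045. It comes up only where the pawl meets a gap, as with the bolt fully home (within 1.5 mm).
- carrier_b_knob (a point): centre of the top of the bolt's upright round knob, moves with the bolt. Knob 16 mm across at the head, 12 at the neck, pushed as a 14 mm cylinder; top 49 mm above the lid, the flat bolt under it 17 mm above the lid. With the bolt drawn back the knob is at x = +22, y = -35 mm in the carrier's frame.
- carrier_b_pad (a point): centre of the top of the catch, a dark steel ribbed bar 24 mm wide (x), 96 mm long (y); moves with it. Top 36 mm above the lid at rest, 26 mm fully pressed; at x = -26, y = -32 mm in the carrier's frame, so 48 mm beside the bolt's line. It goes down level wherever it is pressed; a fingertip can slide along it while pressing.
- bottle_3: small brown reagent bottle with a black screw cap, 46 mm across and 88 mm tall; origin at the centre of its underside
- swab_1: capped swab transport tube lying on its side, 95 mm long and about 20 mm thick; origin at the centre of its underside
- beaker: empty translucent plastic beaker, 64 mm across and 76 mm tall; origin at the centre of its underside
- marker_2: felt marker with a dark cap, lying on the worktop, about 140 mm long and 14 mm thick; origin at the centre of its underside
- timer: white bench timer lying on its back, 75 x 75 x 17 mm; origin at the centre of its underside

How it is judged:
By the outcome, as a careful person would: the job done as asked, in the order asked, and still so for the second after the job is handed in, with the robot touching nothing.
It also fails if it takes over 38 s, if anything falls off the work surface, if the arm or the gripper's body presses on something with over 40 N, if the wrist force passes 120 N, or if a joint passes its speed limit or range.

ROBOT

A 6-joint arm with a two-finger parallel gripper is mounted at the origin on a cart in front of the work surface, level with it; the furniture and walls round the work are solid. World frame = base frame: x ahead of the robot, y to its left, z up, the work surface at z = 0. Lengths are in m, angles in rad, forces in N, time in s.
With the tool pointing down it reaches from about 0.275 to 0.85 m from the base axis. Payload 19 kg.
Tool frame: the origin (TCP) lies between the finger pads; the fingertips stand 14 mm ahead of it and the grasp point (between the pads) lies 5 mm behind it; z points along the fingers, y is the line along which they close (so a half turn about z gives the same grasp; the last joint's range is limited). The gripper opens to 85 mm and grips with 20 to 120 N. Pads are 22 mm wide; open, the fingers measure 114 mm over their backs; the gripper's body (76 mm by 85 mm) begins 54 mm behind the grasp point. The pads swing forward as they close: fully open they stand 13 mm farther back than shut.
Start: joints at [-1.346, 0.15, 1.437, -0, 1.554, -0.134], TCP at [0.202, -0.538, 0.245] pointing down, gripper open.
Joint ranges: [-2.8, 2.8], [-0.68, 2.1], [0.12, 2.68], [-1.39, 4.53], [0.16, 2.79], [-2.81, 2.81]. Speed limits (rad/s): [1.89, 1.89, 2.22, 3.01, 3.01, 3.01].

INTERFACE

Orientations are given as [roll, pitch, yaw] about the fixed x, y, z axes, in that order (R = Rz(yaw) Ry(pitch) Rx(roll)).
In Python, from bench import * gives the robot as it stands. The module is installed in compiled form; this text tells all that it offers.
- The arm moves only by the tool carry_out, never from a script. Its arguments are lists of equal length, an entry for each row: "fingers": the closure, from 0 (fully open) to 1 (shut); "dp": the shift along the tool's x, y, z in m, a list of three; "spin": the turn about the tool's z in rad. A call has 1 to 20 rows; each row shifts and turns the commanded pose from where the row before left it, along the tool's axes as they then stand; what a row does not reach is not made up. A row lasts 1/10 s, in which the tool goes at most 50 mm and 8.59 degrees, less where a joint would pass 70% of its speed; a pose out of reach is approached as far as the arm can. A call is refused whole if a number of a shift passes 0.05 or a number of a turn 0.15, either way. A call with a gripper value outside its range is refused whole. The fingers move at their own pace and stop on an object; "force" is the grip in N (left out, the last holds). Time passes only in rows, so rows that do not move let the fingers close. It gives the time, the measured TCP pose, the force, the opening and the grip force at its end, in the units of the state.
- observe(): the state, without advancing time (a new reading comes with each control period).
- read_camera(name): name is "scene" or "top" or "wrist"; returns a dict with "frame" (480x640x3 uint8, blue, green, red), "fx", "fy", "cx", "cy" (pixels), "k1" (the pictures are not rectified: a ray, as slopes to the right and down, at radius r is drawn at 1 + k1 r^2 times it, then the intrinsics apply), "view" (4x4, takes a point from world to camera coordinates). Camera axes: x right, y down, z forward; pixel columns grow to the right and rows downward; lengths in m; the calibration is good to about 2 mm. A picture is of the moment at which its call begins. There is no depth.
- hand_in(): hands the job in; it is judged then, once.
The state is a dict: "time": time; "joint_pos": joint angles; "dq": joint speeds; "joint_torque": joint torques, N m; "tool_pos": TCP position; "tcp_rot": TCP orientation; "wrist_force": force on the tool from outside, world axes, zero at the start; "moment": the same for the moment, N m; "opening": finger opening in m; "grip_force": force on a finger pad.
Only numpy, scipy, OpenCV 4.12 (cv2) and the standard library are available. Lean on these libraries where they do the work, as an engineer would, in place of code of your own. Each camera call takes 0.05 s, during which the arm holds its last target. There are 200 camera calls.

## Working session

There is one attempt and no reset: what is moved stays moved. The work goes in short steps, Python scripts to look and compute and a tool call to move; the robot and the scene stay as the last step left them, time stands still between calls to the robot, and variables do not carry over. Pictures are saved under pics/ and viewed, at most 13 in all, crops included, and the job is handed in when it is done.

Besides the shell and the picture viewer there is one more tool, called after ">>>" as name(argument=value, ...), one argument or row to a line, values as JSON. carry_out: Moves the arm, as the interface text tells. Its arguments: {"type":"object","properties":{"fingers":{"type":"array","items":{"type":"number"}},"dp":{"type":"array","items":{"type":"array","items":{"type":"number"}}},"spin":{"type":"array","items":{"type":"number"}},"force":{"type":"number"}},"required":["fingers","dp","spin"]}

```bash
mkdir -p pics; python3 - <<'E'
from bench import *
import cv2
for n in ("top","scene"):
    c=read_camera(n); cv2.imwrite(f"pics/{n}1.png",c["frame"]); print(n,c["fx"],c["fy"],c["cx"],c["cy"],c["k1"],c["view"].tolist())
print(observe())
E
```

```text
top 510.6136052355422 510.6136052355422 327.2351947389772 238.34229673668455 -0.06517788647110641 [[0.31124307887706215, -0.9502980557858215, -0.007832689245381762, -0.2655240050372401], [-0.9159174057443215, -0.29776440101427265, -0.2691313198853003, 0.5211075098424223], [0.2534226740165909, 0.0909393570369799, -0.9630716388908883, 1.6057745584779233], [0.0, 0.0, 0.0, 1.0]]
scene 475.9093892190722 475.9093892190722 320.11583808127335 238.75017722094546 -0.10207445761213779 [[-0.6318379066667275, -0.7749270133188395, 0.01640072339109131, 0.29481949630607784], [-0.4849326122308957, 0.37870672010014944, -0.7883029758575741, 0.3892137632550883], [0.6046662065089532, -0.5060329477215196, -0.6150686421256915, 1.2185544892767683], [0.0, 0.0, 0.0, 1.0]]
{'time': 0.1, 'joint_pos': array([-1.34603482e+00,  1.50918797e-01,  1.43794516e+00, -1.45118580e-05,
        1.55381168e+00, -1.33984532e-01]), 'dq': array([ 4.84094235e-05, -2.38340857e-03, -1.70956406e-03,  3.33923784e-04,
        1.93010482e-04, -2.52988659e-04]), 'joint_torque': array([ 6.12849923e-03, -7.14381552e+01, -5.71787846e+01,  8.03171110e-05,
        7.21036806e-03, -9.63662302e-06]), 'tool_pos': array([ 0.20182156, -0.53819535,  0.24475648]), 'tcp_rot': array([-3.14051744e+00, -1.30289195e-04,  3.58746221e-01]), 'wrist_force': array([ 0.75160168, -0.76091164,  0.39792406]), 'moment': array([0.02073088, 0.03185019, 0.00772575]), 'grip_force': 0.0, 'opening': 0.08572438736844348}
```

View pics/top1.png

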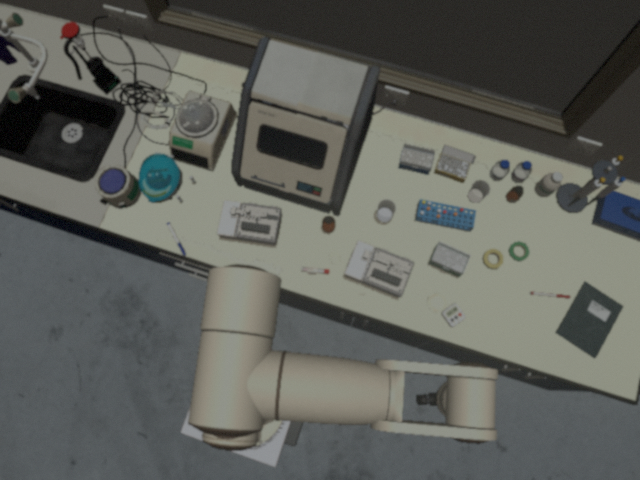

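View pics/scene1.png

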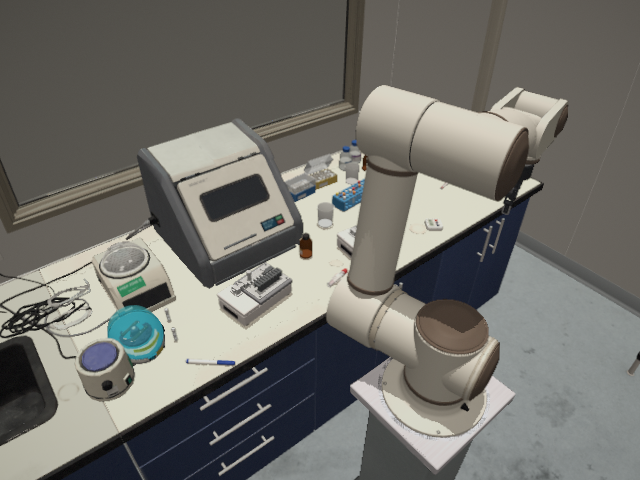

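The top view shows two carriers, at about (250,223) and (380,269). I'll enlarge both crops.

```bash
python3 - <<'E'
import cv2,numpy as np
f=cv2.imread("pics/top1.png")
a=f[190:255,205:295]; b=f[233:303,335:425]
a=cv2.resize(a,(720,520),interpolation=cv2.INTER_CUBIC)[:, :]
b=cv2.resize(b,(720,560),interpolation=cv2.INTER_CUBIC)
o=np.vstack([cv2.resize(a,(720,520))[:,:],b]); o=np.hstack([cv2.resize(a,(400,289)),cv2.resize(b,(400,311))[:289]])
o=np.hstack([cv2.copyMakeBorder(x,0,600-x.shape[0],0,0,0) if 0 else x for x in [o]])
cv2.imwrite("pics/ca.png",a);cv2.imwrite("pics/cb.png",b)
E
```

```text
(no output)
```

View pics/ca.png

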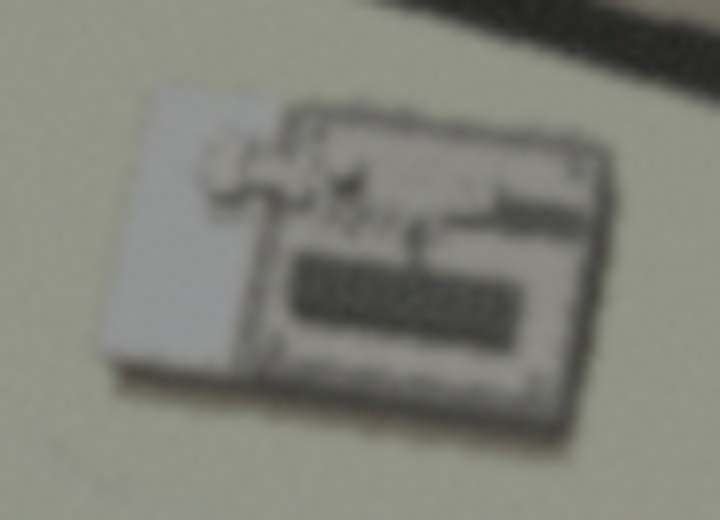

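View pics/cb.png

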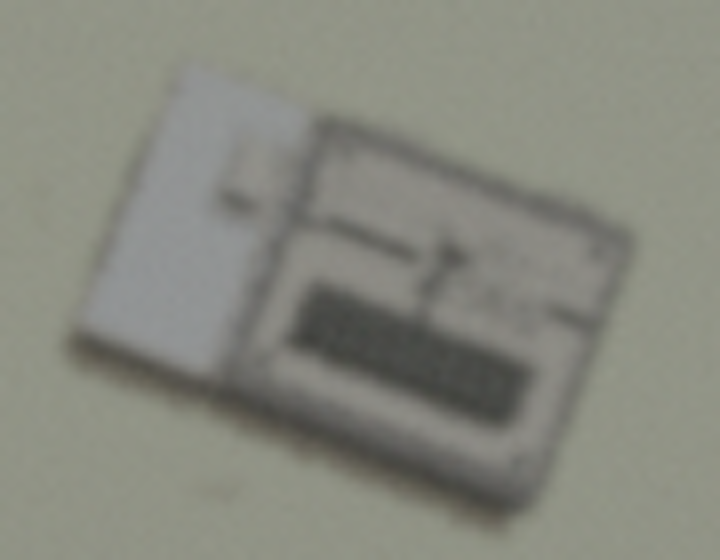

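The left carrier's knob is forward beside the keeper, with the slot behind it uncovered, so it is already bolted. The right one (cb) has its knob level with the pad centre, near crop (450,250), so it is carrier_a, with +y pointing left in the image. Next I'll fit its pose from the visible corners.

```bash
cat > h.py <<'E'
import numpy as np
from scipy.optimize import least_squares
def proj(c,P):
    P=np.atleast_2d(P); q=P@c["view"][:3,:3].T+c["view"][:3,3]
    s=q[:,:2]/q[:,2:]; s=s*(1+c["k1"]*(s**2).sum(1,keepdims=True))
    return s*[c["fx"],c["fy"]]+[c["cx"],c["cy"]]
def world(p,L):
    L=np.atleast_2d(L); s,k=np.sin(p[2]),np.cos(p[2])
    return np.c_[p[0]+k*L[:,0]-s*L[:,1],p[1]+s*L[:,0]+k*L[:,1],L[:,2]]
def fit(c,L,px,p0=(.45,-.25,.2)):
    r=least_squares(lambda p:(proj(c,world(p,L))-px).ravel(),p0,loss="soft_l1")
    return r.x,(proj(c,world(r.x,L))-px)
E
python3 - <<'E'
from bench import *
from h import *
c=read_camera("top")
L=np.array([[-14,16,96],[-14,-80,96],[-38,-80,96],[-38,16,96],[62,100,60],[-62,100,60],[62,-100,60]])/1000
px=np.array([[315,283],[533,362],[508,425],[290,350],[188,62],[80,335],[632,235]])/8+[335,233]-0.45
p,e=fit(c,L,px);print(p,e.round(1).tolist())
pw=world(p,np.array([[-2,-62,0.]])/1e3);print(pw)
E
```

```text
[ 0.53662274 -0.28038746 -0.06536062] [[-0.4, 0.0], [0.8, 1.1], [1.3, 0.2], [0.1, -1.5], [-1.2, -0.2], [-1.4, -0.1], [0.5, 0.1]]
[[ 0.53057754 -0.34212445  0.        ]]
```

>>> carry_out(
  fingers=[0.6, 0.6, 0.6, 0.6, 0.6, 0.6, 0.6, 0.6, 0.6, 0.6, 0.6, 0.6, 0.6, 0.6],
  dp=[
    [0.027, -0.005, 0],
    [0.027, -0.005, 0],
    [0.027, -0.005, 0],
    [0.027, -0.005, 0],
    [0.027, -0.005, 0],
    [0.027, -0.005, 0],
    [0.027, -0.005, 0],
    [0.027, -0.005, 0],
    [0.027, -0.005, 0],
    [0.027, -0.005, 0],
    [0.027, -0.005, 0],
    [0.027, -0.005, 0],
    [0.027, -0.005, 0],
    [0.026, -0.003, 0],
  ],
  spin=[0, 0, 0, 0, 0, 0, 0, 0, 0, 0, 0, 0, 0, 0],
)

```text
time: 1.55
tool_pos: [0.5319, -0.3414, 0.2451]
tcp_rot: [-3.141, 0.0, 0.359]
wrist_force: [0.1, -0.0, 0.5]
opening: 0.0341
grip_force: 0.0
```

>>> carry_out(
  fingers=[0.6, 0.6, 0.6, 0.6, 0.6, 0.6, 0.6, 0.6, 0.6, 0.6, 0.6],
  dp=[
    [0, 0, 0],
    [0, 0, 0],
    [0, 0, 0],
    [0, 0, 0],
    [0, 0, 0],
    [0, 0, 0],
    [0, 0, 0],
    [0, 0, 0],
    [0, 0, 0],
    [0, 0, 0],
    [0, 0, 0],
  ],
  spin=[-0.12, -0.12, -0.12, -0.12, -0.12, -0.12, -0.12, -0.12, -0.12, -0.066, 0],
)

```text
time: 2.65
tool_pos: [0.531, -0.3422, 0.245]
tcp_rot: [-3.141, -0.0, 1.506]
wrist_force: [1.1, -0.2, -0.2]
opening: 0.0341
grip_force: 0.0
```

```bash
python3 - <<'E'
from bench import *
import cv2,pickle
c=read_camera("wrist");pickle.dump(c,open("w.pkl","wb"));cv2.imwrite("pics/w1.png",c["frame"])
E
```

```text
(no output)
```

View pics/w1.png

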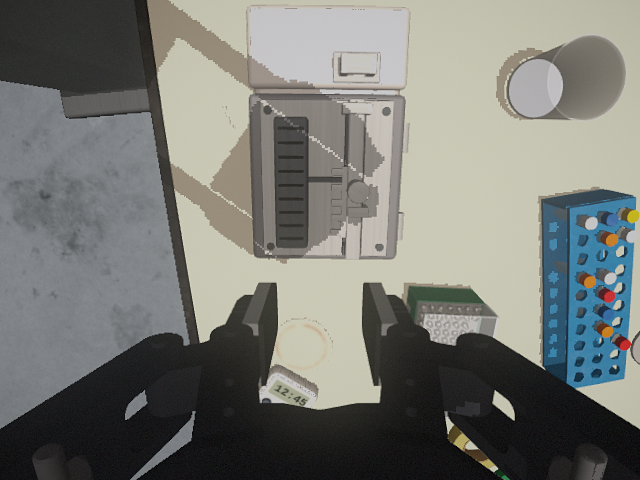

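The wrist view shows carrier_a clearly: pad corners about (275,117), (308,117), (308,248), (275,247), knob head about (358,190), deck corners (250,7) and (410,8), and a gap between knob and keeper. I'll refine the fit from these.

```bash
python3 - <<'E'
import pickle,cv2
from h import *
c=pickle.load(open("w.pkl","rb"))
L=np.array([[-38,16,96],[-14,16,96],[-14,-80,96],[-38,-80,96],[-62,100,60],[62,100,60],[22,-35,109]])/1000
px=np.array([[275,117],[308,117],[308,248],[275,247],[248,6],[410,8],[358.5,190]])
p,e=fit(c,L,px,(.537,-.28,-.065));print(p,e.round(1).tolist())
for n in (slice(0,4),slice(4,6),slice(4,7)):
    q,e=fit(c,L[n],px[n],p);print(q,e.round(1).tolist())
print(np.linalg.inv(c["view"])[:3,3])
print(proj(c,world(p,[[.022,-.035,.109],[.022,-.035,.077],[-.062,-.1,.06],[.062,-.1,.06]])))
f=cv2.resize(c["frame"][0:270,235:420],None,fx=2.2,fy=2.2,interpolation=cv2.INTER_CUBIC)
cv2.imwrite("pics/w1c.png",f)
E
```

```text
[ 0.54061388 -0.28219519 -0.08242794] [[-1.0, -0.4], [0.4, 0.1], [-0.8, 0.9], [0.6, 1.4], [-1.3, -3.7], [2.8, -2.4], [0.3, 3.4]]
[ 0.54081247 -0.2819279  -0.08351521] [[-0.7, -0.9], [0.7, -0.3], [-0.7, 0.5], [0.7, 1.0]]
[ 0.54059738 -0.28433282 -0.07558123] [[-2.0, 0.0], [2.0, 0.0]]
[ 0.54015633 -0.28392594 -0.07528832] [[-2.6, -0.5], [1.4, -0.5], [0.1, 5.6]]
[ 0.53529409 -0.27667239  0.37438658]
[[358.81436941 193.36591588]
 [354.77877108 187.11567454]
 [252.83381421 257.93198801]
 [396.10071952 260.26552437]]
```

View pics/w1c.png

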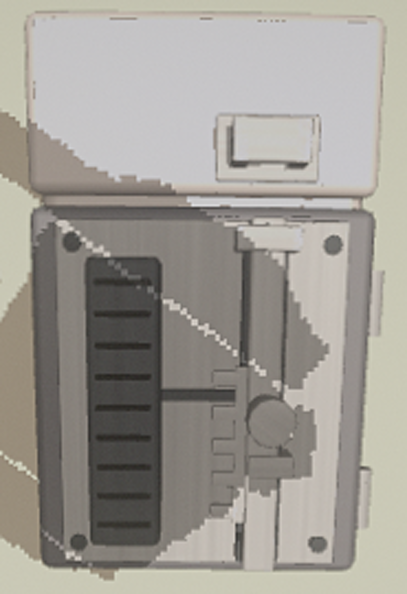

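>>> carry_out(
  fingers=[0.6, 0.6, 0.6, 0.6, 0.6, 0.6, 0.6, 0.6, 0.6, 0.6],
  dp=[
    [-0.001, 0.003, 0],
    [0, 0, 0.015],
    [0, 0, 0.015],
    [0, 0, 0.015],
    [0, 0, 0.015],
    [0, 0, 0.015],
    [0, 0, 0.015],
    [0, 0, 0.015],
    [0, 0, 0.014],
    [0, 0, 0],
  ],
  spin=[0.016, 0, 0, 0, 0, 0, 0, 0, 0, 0],
)

```text
time: 3.7
tool_pos: [0.5333, -0.343, 0.1239]
tcp_rot: [-3.139, -0.002, 1.489]
wrist_force: [-0.0, -0.5, 0.1]
opening: 0.0342
grip_force: 0.0
```

```bash
python3 - <<'E'
from bench import *
import cv2,pickle
c=read_camera("wrist");pickle.dump(c,open("w2.pkl","wb"));cv2.imwrite("pics/w2.png",c["frame"])
s=observe();print(s["tool_pos"],s["tcp_rot"],s["wrist_force"])
E
```

```text
[ 0.53367853 -0.3432615   0.12535546] [-3.14037391e+00 -9.61199502e-04  1.48882456e+00] [ 0.27396164  1.08096316 -0.1739115 ]
```

View pics/w2.png

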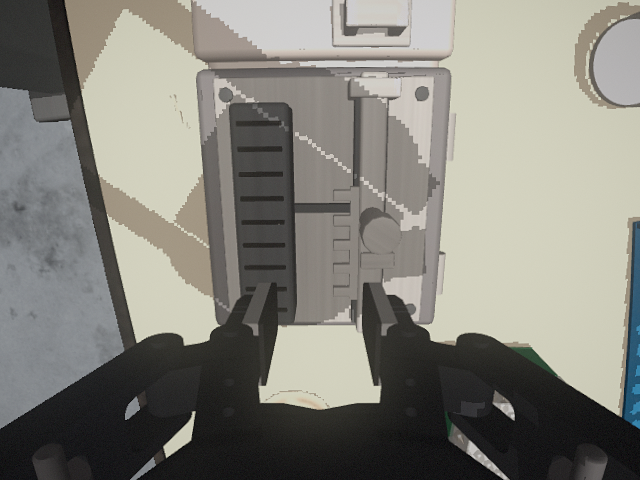

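The left fingertip, at about (262,290), is over the pad. The right one, at about (378,290), is in line behind the knob at (380,235). Now I'll press down.

>>> carry_out(
  fingers=[0.6, 0.6, 0.6, 0.6, 0.6, 0.6, 0.6, 0.6, 0.6, 0.6, 0.6],
  dp=[
    [0, 0, 0.002],
    [0, 0, 0.002],
    [0, 0, 0.002],
    [0, 0, 0.002],
    [0, 0, 0.002],
    [0, 0, 0.002],
    [0, 0, 0.002],
    [0, 0, 0.002],
    [0, 0, 0.002],
    [0, 0, 0.002],
    [0, 0, 0],
  ],
  spin=[0, 0, 0, 0, 0, 0, 0, 0, 0, 0, 0],
)

```text
time: 4.85
tool_pos: [0.5339, -0.3435, 0.1061]
tcp_rot: [-3.141, -0.0, 1.489]
wrist_force: [0.8, 0.5, 1.1]
opening: 0.0343
grip_force: 0.5
```

```bash
python3 - <<'E'
from bench import *
for i in range(4): read_camera("wrist"); s=observe();print(s["tool_pos"],s["wrist_force"],s["moment"])
E
```

```text
[ 0.53389338 -0.34348321  0.10620067] [0.10940379 0.12534597 0.91214531] [0.04304865 0.10789601 0.01175204]
[ 0.53390073 -0.34348454  0.10628148] [-0.63583959  0.90664997  0.84389721] [ 0.05812664  0.05906432 -0.01748788]
[ 0.53392599 -0.34347365  0.10635139] [ 0.29458669  0.77623313 -0.39899959] [0.02332913 0.08277647 0.00350385]
[ 0.5339239  -0.34350195  0.10637436] [-0.68271386  0.80488757  0.99539217] [0.09250268 0.10366521 0.01820384]
```

>>> carry_out(
  fingers=[0.6, 0.6, 0.6, 0.6],
  dp=[
    [0, 0, 0.002],
    [0, 0, 0.002],
    [0, 0, 0],
    [0, 0, 0],
  ],
  spin=[0, 0, 0, 0],
)

```text
time: 5.45
tool_pos: [0.534, -0.3436, 0.1023]
tcp_rot: [3.142, 0.0, 1.489]
wrist_force: [0.9, -1.2, 3.4]
opening: 0.0341
grip_force: 1.1
```

```bash
python3 - <<'E'
from bench import *
import numpy as np
r=[]
for i in range(6): read_camera("wrist"); s=observe();r.append(np.r_[s["tool_pos"],s["wrist_force"],s["moment"]])
print(np.mean(r,0).round(4))
E
```

```text
[ 0.534  -0.3435  0.1024  0.4295 -0.8585  2.3101 -0.0684 -0.0355  0.0055]
```

>>> carry_out(
  fingers=[0.6, 0.6, 0.6, 0.6],
  dp=[
    [0, 0, 0.002],
    [0, 0, 0.002],
    [0, 0, 0],
    [0, 0, 0],
  ],
  spin=[0, 0, 0, 0],
)

```text
time: 6.15
tool_pos: [0.534, -0.3436, 0.0989]
tcp_rot: [3.141, 0.0, 1.489]
wrist_force: [-2.4, -0.2, 12.3]
opening: 0.034
grip_force: 6.0
```

```bash
python3 - <<'E'
from bench import *
import numpy as np
r=[]
for i in range(8): read_camera("wrist"); s=observe();r.append(np.r_[s["tool_pos"],s["wrist_force"],s["moment"]])
print(np.mean(r,0).round(4))
E
```

```text
[ 0.534  -0.3436  0.099  -1.8619  0.8341 11.7784  0.1962  0.5991 -0.0141]
```

>>> carry_out(
  fingers=[0.6, 0.6, 0.6],
  dp=[
    [0, 0, -0.001],
    [0, 0, 0],
    [0, 0, 0],
  ],
  spin=[0, 0, 0],
)

```text
time: 6.85
tool_pos: [0.534, -0.3435, 0.0992]
tcp_rot: [3.142, -0.0, 1.489]
wrist_force: [0.4, -1.1, 3.9]
opening: 0.0341
grip_force: 1.8
```

```bash
python3 - <<'E'
from bench import *
import numpy as np,cv2
r=[]
for i in range(8): c=read_camera("wrist"); s=observe();r.append(np.r_[s["tool_pos"],s["wrist_force"],s["moment"]])
print(np.mean(r,0).round(4),s["opening"]);cv2.imwrite("pics/w3.png",c["frame"])
E
```

```text
[ 0.534  -0.3435  0.0992  0.8114 -1.2618  3.3844 -0.186  -0.0824  0.0154] 0.0341680326813805
```

View pics/w3.png

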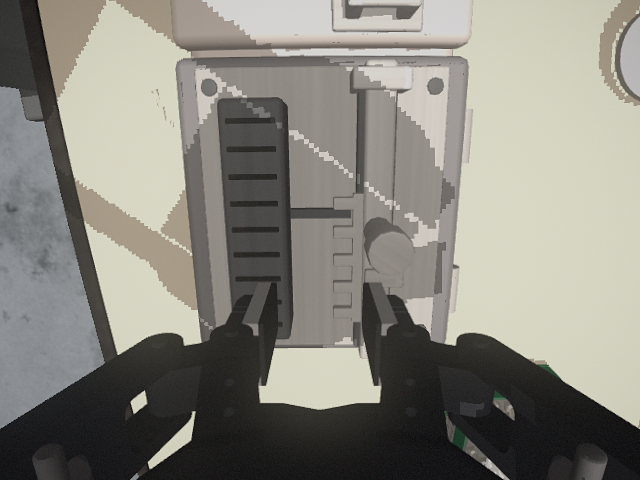

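The catch is just off its bottom stop, and the bolt-side finger lies behind the knob. Now I'll push along tool +x.

>>> carry_out(
  fingers=[0.6, 0.6, 0.6, 0.6, 0.6, 0.6, 0.6, 0.6, 0.6, 0.6, 0.6],
  dp=[
    [0.002, 0.001, 0],
    [0.002, 0.001, 0],
    [0.002, 0, 0],
    [0.002, 0, 0],
    [0.003, 0, 0],
    [0.003, 0, 0],
    [0.003, 0, 0],
    [0.003, 0, 0],
    [0.003, 0, 0],
    [0.003, 0, 0],
    [0, 0, 0],
  ],
  spin=[0, 0, 0, 0, 0, 0, 0, 0, 0, 0, 0],
)

```text
time: 8.35
tool_pos: [0.5381, -0.3172, 0.0992]
tcp_rot: [-3.141, -0.001, 1.489]
wrist_force: [0.1, 0.0, 3.6]
opening: 0.0343
grip_force: 1.7
```

```bash
python3 - <<'E'
from bench import *
import numpy as np,cv2
r=[]
for i in range(6): c=read_camera("wrist"); s=observe();r.append(np.r_[s["tool_pos"],s["wrist_force"],s["moment"]])
print(np.mean(r,0).round(4),s["opening"]);cv2.imwrite("pics/w4.png",c["frame"])
E
```

```text
[ 0.5381 -0.3173  0.0992  0.0607  2.474   4.006   0.4203  0.1224 -0.0372] 0.03401106426951095
```

View pics/w4.png

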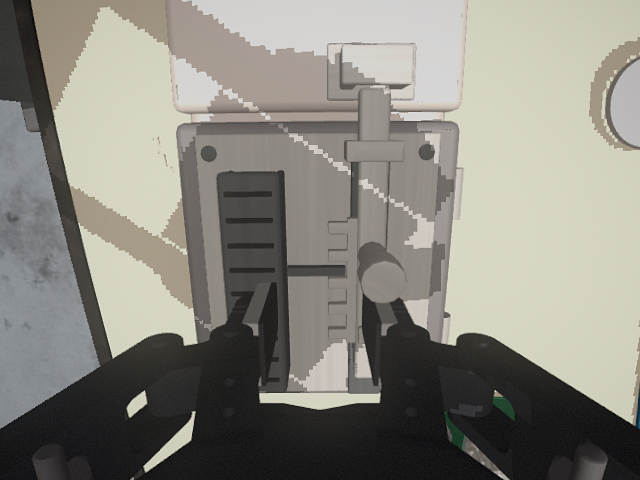

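The bolt is sliding: its tip is at (375,90), near the keeper, and the knob at (380,275) is against the finger. I'll keep pushing.

>>> carry_out(
  fingers=[0.6, 0.6, 0.6, 0.6, 0.6, 0.6, 0.6, 0.6, 0.6],
  dp=[
    [0.002, 0, 0],
    [0.002, 0, 0],
    [0.002, 0, 0],
    [0.002, 0, 0],
    [0.002, 0, 0],
    [0.002, 0, 0],
    [0.002, 0, 0],
    [0.002, 0, 0],
    [0, 0, 0],
  ],
  spin=[0, 0, 0, 0, 0, 0, 0, 0, 0],
)

```text
time: 9.55
tool_pos: [0.5394, -0.3014, 0.0993]
tcp_rot: [-3.142, -0.0, 1.489]
wrist_force: [-0.7, -1.2, 4.1]
opening: 0.0343
grip_force: 1.8
```

```bash
cat > m.py <<'E'
from bench import *
import numpy as np
r=[]
for i in range(6): c=read_camera("wrist"); s=observe();r.append(np.r_[s["tool_pos"],s["wrist_force"],s["moment"]])
print(np.mean(r,0).round(4),s["opening"],s["time"])
E
python3 m.py
```

```text
[ 0.5394 -0.3015  0.0993 -0.8625  1.1327  3.6552  0.2223  0.1892 -0.0195] 0.03430255865224876 9.85
```

>>> carry_out(
  fingers=[0.6, 0.6, 0.6, 0.6, 0.6, 0.6],
  dp=[
    [0.001, 0, 0],
    [0.001, 0, 0],
    [0.001, 0, 0],
    [0.001, 0, 0],
    [0, 0, 0],
    [0, 0, 0],
  ],
  spin=[0, 0, 0, 0, 0, 0],
)

```text
time: 10.45
tool_pos: [0.5397, -0.2978, 0.0993]
tcp_rot: [-3.142, -0.0, 1.489]
wrist_force: [-0.8, -2.9, 2.9]
opening: 0.0344
grip_force: 2.2
```

```bash
python3 m.py
```

```text
[ 0.5397 -0.2978  0.0993 -0.424  -2.3246  2.9793 -0.385   0.2125  0.0187] 0.03383061519749159 10.75
```

>>> carry_out(
  fingers=[0.6, 0.6, 0.6, 0.6],
  dp=[
    [0.001, 0, 0],
    [0.001, 0, 0],
    [0, 0, 0],
    [0, 0, 0],
  ],
  spin=[0, 0, 0, 0],
)

```text
time: 11.15
tool_pos: [0.5398, -0.2971, 0.0994]
tcp_rot: [3.141, 0.002, 1.488]
wrist_force: [-0.4, -13.5, 1.3]
opening: 0.0342
grip_force: 8.3
```

```bash
cat >> m.py <<'E'
import cv2; cv2.imwrite("pics/wm.png",c["frame"])
E
python3 m.py
```

```text
[  0.5397  -0.2971   0.0994  -1.3131 -13.4476   0.525   -2.1074   0.3248
  -0.2655] 0.034273711582473464 11.45
```

View pics/wm.png

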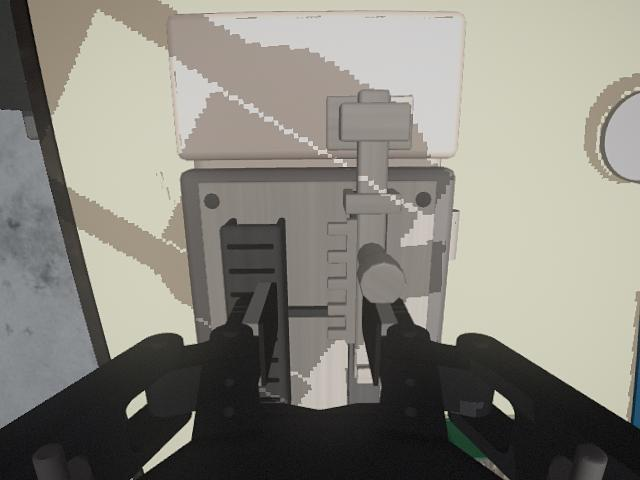

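The bolt is through the keeper at (375,120) and hard against its end stop (13 N). I'll ease off a little, then lift straight up.

>>> carry_out(
  fingers=[0.6, 0.6, 0.6, 0.6, 0.6, 0.6, 0.6, 0.6, 0.6, 0.6, 0.6, 0.6, 0.6, 0.6, 0.6, 0.6],
  dp=[
    [-0.001, 0, 0],
    [-0.001, 0, 0],
    [0, 0, -0.003],
    [0, 0, -0.003],
    [0, 0, -0.003],
    [0, 0, -0.003],
    [0, 0, -0.003],
    [0, 0, -0.005],
    [0, 0, -0.01],
    [0, 0, -0.02],
    [0, 0, -0.02],
    [0, 0, -0.02],
    [0, 0, -0.02],
    [0, 0, -0.02],
    [0, 0, -0.01],
    [0, 0, 0],
  ],
  spin=[0, 0, 0, 0, 0, 0, 0, 0, 0, 0, 0, 0, 0, 0, 0, 0],
)

```text
time: 13.05
tool_pos: [0.54, -0.298, 0.2409]
tcp_rot: [3.14, 0.001, 1.489]
wrist_force: [-0.2, -0.1, -0.9]
opening: 0.0343
grip_force: 0.0
```

```bash
python3 m.py; python3 - <<'E'
import cv2
f=cv2.imread("pics/wm.png"); cv2.imwrite("pics/wz.png",cv2.resize(f[:330,140:500],None,fx=1.8,fy=1.8,interpolation=cv2.INTER_CUBIC))
E
```

```text
[ 0.5395 -0.2977  0.2385 -0.2549 -0.5763 -0.1613  0.0034 -0.0051 -0.0097] 0.034078662016892705 13.35
```

View pics/wz.png

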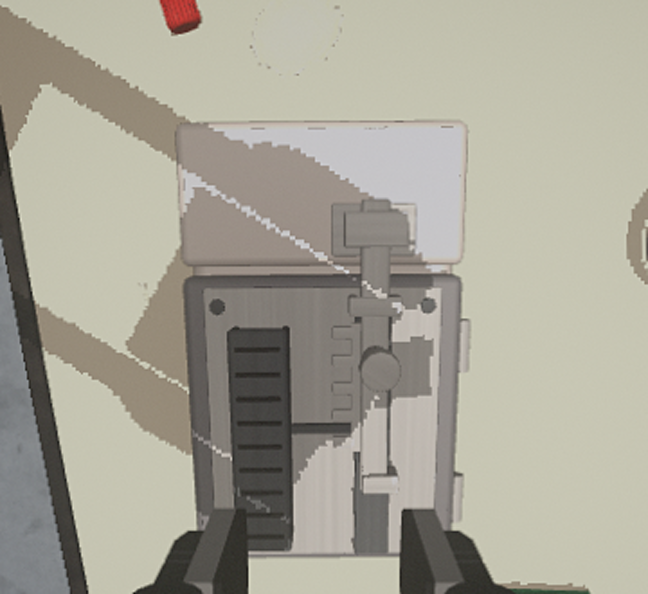

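```bash
python3 - <<'E'
from bench import *
from h import *
c=read_camera("wrist"); p=(.5406,-.2820,-.081)
o=lambda L:((proj(c,world(p,np.array(L)/1e3))-[140,0])*1.8).round(0).tolist()
for z in (96,86): print(z,o([[-38,16,z],[-14,16,z],[-38,-80,z],[-14,-80,z]]))
for y in (1,-1,-11): print(y,o([[22,y,109]]))
E
```

```text
96 [[227.0, 329.0], [288.0, 329.0], [236.0, 553.0], [291.0, 553.0]]
86 [[230.0, 326.0], [289.0, 326.0], [238.0, 543.0], [292.0, 543.0]]
1 [[381.0, 373.0]]
-1 [[381.0, 378.0]]
-11 [[381.0, 404.0]]
```

In the image the pad length is about 222 px, against 224 predicted with the catch up and 217 with it down. The knob is at (380,371), against (381,373) predicted for fully home. So the bolt is home and the catch is up.

```bash
python3 -c "
from bench import *
print(hand_in())"
```

```text
the job is handed in; nothing more can be done
None
```

I pushed carrier_a's bolt fully home in the keeper and let the catch spring up to lock it; the last wrist image fits both. I didn't touch carrier_b or anything else on the bench, and I handed the job in at about 13 s.

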